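# Stack the matching assay tray on the carrier

## Task

Among the small white well trays on the lab bench, find the loose one with two cut-off corners at one end and stack it on the identical tray clipped to the metal carrier plate, cut corners over cut corners, so that its skirt drops over the raised wells below and it sits level and fully down. Set it down rather than dropping it, and leave the small tray with four square corners where it is.

Things in the scene. Friction and masses are not known exactly. Their poses are not given: they have to be found in the camera images.
- tray: loose white tray to stack: 84 (x) x 58 (y) x 26 mm; both corners of its +x end cut 14 mm at 45 deg. Upright 3 mm skirt, hollow below, 15 mm up to a ledge; above it a raised well field, 11 mm high, sloping in 9 mm per side (top 55 x 29 mm). 50 g. Origin: centre of underside, z up; x starts within 0.6 rad of world x. Grip across the 58 mm by the upright lower 15 mm of its long sides
- tray_nose (a point): point on the loose tray at the middle of its cut-cornered (+x) end, at underside height, 42 mm from the tray's origin along its x
- base: fixed grey metal carrier plate 110 x 84 x 6 mm with an identical tray fixed centred on it, same axes (cut corners at +x; x within 0.4 rad of world x). Origin: centre of plate underside. Tray ledge 21 mm, well field top 32 mm above origin. When stacked the loose tray's origin is 21 mm above this one, axes parallel; 2.5 mm play all round, slick slopes guide the skirt home from 5 mm off
- square_tray: small loose white tray to leave alone: same 84 x 58 x 26 mm and same wells, but all four corners square. Origin: centre of the underside

How it is judged:
By the outcome, as a careful person would: the job done as asked, in the order asked, and still so for the second after the job is handed in, with the robot touching nothing.
It also fails if it takes over 30 s, if anything falls off the work surface, if the arm or the gripper's body presses on something with over 40 N, if the wrist force passes 120 N, or if a joint passes its speed limit or range.

## Robot

A 6-joint arm with a two-finger parallel gripper is mounted at the origin on the work surface. World frame = base frame: x ahead of the robot, y to its left, z up, the work surface at z = 0. Lengths are in m, angles in degrees, forces in N, time in s.
With the tool pointing down it reaches from about 0.25 to 0.85 m from the base axis. Payload 12.5 kg.
Tool frame: the origin (TCP) lies midway between the tips of the shut fingers; the grasp point (between the pads) lies 19 mm behind it; z points along the fingers, y is the line along which they close (so a half turn about z gives the same grasp; the last joint's range is limited). The gripper opens to 93 mm and grips with 3 to 60 N. Pads are 15 mm wide; open, the fingers measure 128 mm over their backs; the gripper's body (75 mm by 188 mm) begins 65 mm behind the grasp point.
Start: joints at [-78.931, 20.094, 94.641, -0, 65.266, -4.847], TCP at [0.151, -0.529, 0.219] pointing down, gripper open.
Joint ranges: [-157.81, 157.81], [-45, 120.19], [0.68, 151.7], [-89.99, 269.99], [4.06, 180], [-164.3, 164.3]. Speed limits (degrees/s): [127.2, 127.2, 159.86, 180, 180, 180].

## Interface

Orientations are given as a 3x3 rotation matrix whose columns are the frame's x, y, z axes.
In Python, from cell import sense, viewer, job gives the robot as it stands.
- The arm moves only by the shell command python3 -m inch 'ROWS' [FORCE]. ROWS is text: rows parted by semicolons, each of 5 numbers parted by spaces: the opening, from -1 (shut) to 1 (fully open), then the shift along the world's x, y, z in mm, then the turn about the world's z in rad. In form: grip x y z roll; .... A call has 1 to 10 rows; each row is the pose to reach, as a shift and turn from the pose commanded when the call began; what a row does not reach only later rows make up. A row lasts 1/10 s, in which the tool goes at most 50 mm and 8.59 degrees, less where a joint would pass 70% of its speed; a pose out of reach is approached as far as the arm can. A call with a gripper value outside its range is refused whole. The fingers move at their own pace and stop on an object; FORCE is the grip in N (left out, the last holds). Time passes only in rows, so rows that repeat a pose let the fingers close. It gives the time, the measured TCP pose, the force, the opening and the grip force at its end, in the units of the state.
- sense(): the state, without advancing time (a new reading comes with each control period).
- viewer.read_camera(name): name is "scene" or "top"; returns a dict with "image" (420x560x3 uint8, blue, green, red), "z_map" (420x560 float32, m along the optical axis (not along the pixel's ray), 0 where there is no reading), "K" (3x3 intrinsics, pixels), "position" and "attitude" of the camera in the world. Camera axes: x right, y down, z forward; pixel columns grow to the right and rows downward; lengths in m; the calibration is good to about 2 mm. A picture is of the moment at which its call begins.
- job.job_done(): hands the job in; it is judged then, once.
The state is a dict: "time": time; "qpos": joint angles; "joint_velocities": joint speeds; "tau": joint torques, N m; "eef_pos": TCP position; "tcp_rot": TCP orientation; "contact_force": force on the tool from outside, world axes, zero at the start; "torque": the same for the moment, N m; "grip_width": opening from 0.0 (shut) to 1.0 (fully open); "finger_force": force on a finger pad.
Only numpy, scipy, OpenCV 4.12 (cv2) and the standard library are available. Lean on these libraries where they do the work, as an engineer would, in place of code of your own. Each camera call takes 0.05 s, during which the arm holds its last target. There are 200 camera calls.

## Working session

There is one attempt and no reset: what is moved stays moved. The work goes in short steps, Python scripts to look and compute and a shell command to move; the robot and the scene stay as the last step left them, time stands still between calls to the robot, and variables do not carry over. Pictures are saved under pics/ and viewed, at most 10 in all, crops included, and the job is handed in when it is done.

```bash
ls; mkdir -p pics; python3 - <<'E'
from cell import sense, viewer, job
import cv2,numpy as np
s=sense();print(s)
for n in("top","scene"):
    c=viewer.read_camera(n);np.savez(f"{n}0.npz",**c)
    cv2.imwrite(f"pics/{n}0.png",c["image"]);print(n,c["K"],c["position"],c["attitude"])
E
```

```text
pics
{'time': 0.0, 'qpos': array([-7.89335341e+01,  2.01250540e+01,  9.46786772e+01, -7.11005495e-05,
        6.52660526e+01, -4.84489084e+00]), 'joint_velocities': array([-0.02684667,  0.08224023, -0.06690542,  0.02979764, -0.00378531,
        0.04561891]), 'tau': array([-1.90014493e-03, -4.97323895e+01, -2.85256273e+01,  6.98378845e-02,
        2.55094771e-02, -1.38304663e-04]), 'eef_pos': array([ 0.15075827, -0.52855706,  0.21808313]), 'tcp_rot': array([[ 9.61686858e-01,  2.74150200e-01, -2.34890160e-04],
       [ 2.74150281e-01, -9.61686121e-01,  1.19509346e-03],
       [ 1.01744503e-04, -1.21370087e-03, -9.99999258e-01]]), 'contact_force': array([ 0.33119656,  0.35194789, -0.7570093 ]), 'torque': array([-0.00553822,  0.06706298,  0.00143403]), 'finger_force': 0.0, 'grip_width': 0.9994410353320825}
top [[442.2738187    0.         279.87653723]
 [  0.         442.2738187  203.09284471]
 [  0.           0.           1.        ]] [ 0.46000594 -0.02001148  1.00438056] [[ 0.01469752 -0.99746136  0.06967653]
 [-0.99963542 -0.01307953  0.02362112]
 [-0.02264982 -0.0699983  -0.99728994]]
scene [[437.72859273   0.         283.79643753]
 [  0.         437.72859273 211.66342986]
 [  0.           0.           1.        ]] [0.94183655 0.17500606 0.78496875] [[-0.46102046  0.76240326 -0.45409406]
 [ 0.88738637  0.39744623 -0.23362775]
 [ 0.00235941 -0.51066405 -0.8597771 ]]
```

View pics/top0.png

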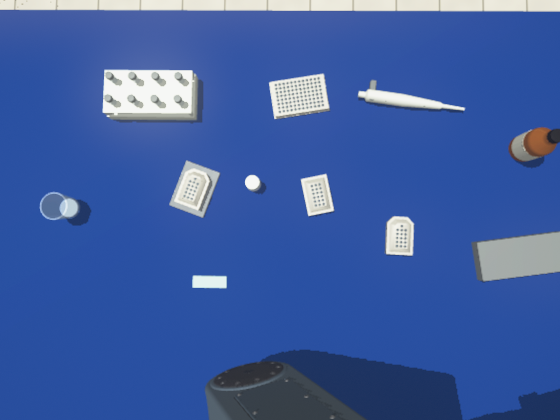

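View pics/scene0.png

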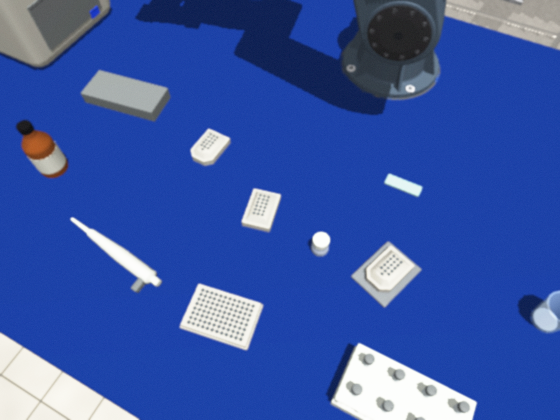

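Top view: the loose cut-corner tray is at px (400,236), cut end up (+x). The base on its plate is at (194,189), also cut end up. The square tray is at (317,195), with a white cap at (253,183). In the scene view they are at (210,147), (387,272) and (261,210).

```bash
cat > h.py <<'E'
import cv2,numpy as np
def cloud(c):
    v,u=np.mgrid[0:420,0:560]; z=c["z_map"]
    r=np.stack([u,v,np.ones_like(u)],-1)@np.linalg.inv(c["K"]).T*z[...,None]
    return r@c["attitude"].T+c["position"]
def region(c,seed):
    "non-blue connected blob around seed"
    hsv=cv2.cvtColor(c["image"],cv2.COLOR_BGR2HSV)
    m=((hsv[...,1]<110)&(hsv[...,2]>70)).astype(np.uint8)
    n,l=cv2.connectedComponents(m,connectivity=4)
    return (l==l[seed[1],seed[0]])&(c["z_map"]>0)
def rect(xy):
    (cx,cy),(w,h),a=cv2.minAreaRect((xy*1000).astype(np.float32))
    if w<h: w,h,a=h,w,a+90
    a=(a+90)%180-90
    return np.round([cx,cy,w,h,a],1)
E
python3 - <<'E'
import numpy as np
from h import *
seeds=dict(top=dict(tray=(400,252),sq=(317,212),base=(178,195)),scene=dict(tray=(210,160),sq=(261,227),base=(387,296)))
for n in seeds:
    c=dict(np.load(n+"0.npz")); P=cloud(c)
    for k,s in seeds[n].items():
        m=region(c,s);p=P[m];z=p[:,2]*1000
        print(n,k,m.sum(),"z pct",np.percentile(z,[1,25,50,75,99]).round(1))
        print("  all",rect(p[:,:2]), "outline@15/6", end=" ")
        h=.006 if k=="base" else .015
        cs,_=cv2.findContours(m.astype(np.uint8),cv2.RETR_EXTERNAL,cv2.CHAIN_APPROX_NONE)
        q=max(cs,key=len)[:,0]; d=np.c_[q,np.ones(len(q))]@np.linalg.inv(c["K"]).T@c["attitude"].T
        w=c["position"]+d*((h-c["position"][2])/d[:,2])[:,None]; print(rect(w[:,:2]))
        lo,hi=(17,40) if k=="base" else (11,18); g=(z>lo)&(z<hi); print("  band",rect(p[g][:,:2])); 
        g=z>(28.5 if k=="base" else 22.5); 
        if g.sum()>20: print("  top",rect(p[g][:,:2]),np.median(z[g]).round(1))
E
```

```text
top tray 1073 z pct [-1.  15.5 19.7 25.9 30.1]
  all [ 461.3 -265.7   87.7   65.9   -1.8] outline@15/6 [ 4.609e+02 -2.619e+02  8.640e+01  6.180e+01 -4.000e-01]
  band [ 460.3 -262.2   83.7   58.6   -2.1]
  top [ 460.5 -261.5   62.6   38.7   -2.8] 26.5
top sq 1054 z pct [-1.  15.8 20.  25.9 29.9]
  all [550.9 -80.4  88.9  62.8  12.3] outline@15/6 [549.5 -79.6  87.6  61.3  12.6]
  band [548.7 -78.5  84.3  58.   12. ]
  top [548.2 -78.3  65.9  38.9  12.8] 26.3
top base 1799 z pct [-0.5  6.5 19.1 27.7 35.1]
  all [561.4 200.1 111.5  86.3 -19.8] outline@15/6 [560.6 198.9 110.9  85.7 -19.6]
  band [559.7 200.2  83.9  59.  -19.7]
  top [558.4 199.1  62.6  42.1 -22.8] 32.1
scene tray 966 z pct [-1.5 13.4 16.9 24.8 28.6]
  all [ 455.3 -269.7   98.5   71.7   -1.8] outline@15/6 [ 463.4 -261.1   94.8   69.3   -2.4]
  band [ 460.9 -264.4   86.2   59.5   -2.8]
  top [ 462.4 -264.1   64.9   37.2   -3.8] 26.0
scene sq 1210 z pct [-1.  14.6 17.8 25.1 28.7]
  all [543.9 -83.7  97.9  65.   12.4] outline@15/6 [551.  -78.7  94.8  63.6  12.2]
  band [549.1 -80.7  86.5  58.8  12.7]
  top [549.8 -80.4  64.   36.7  10.5] 26.0
scene base 2410 z pct [ 0.6  6.4 19.2 27.1 34.5]
  all [557.7 198.9 115.   85.8 -20.1] outline@15/6 [560.1 198.7 111.9  85.  -19.6]
  band [559.3 198.2  84.9  58.5 -19.5]
  top [559.7 198.8  62.7  38.8 -18.5] 32.1
```

Both cameras agree. The tray is at (460.6, -263), yaw -2.3°, and the base is at (559.6, 199.2), yaw -19.7°. Sizes and heights match the spec. Now moving above the tray with the gripper turned by -0.318 rad.

```bash
python3 -m inch '1 15 13 0 -0.02; 1 45 39 0 -0.05; 1 80 69 0 -0.09; 1 117 100 0 -0.13; 1 154 132 0 -0.17; 1 191 164 0 -0.2; 1 228 196 0 -0.24; 1 262 225 0 -0.27; 1 292 250 0 -0.3; 1 310 266 0 -0.318'; python3 -m inch '1 0 0 -20 0; 1 0 0 -50 0; 1 0 0 -80 0; 1 0 0 -110 0; 1 0 0 -135 0; 1 0 0 -155 0;1 0 0 -165 0;1 0 0 -165 0'; python3 - <<'E'
from cell import viewer,sense
import cv2,numpy as np
s=sense();print(s["eef_pos"],s["tcp_rot"][:,0],s["contact_force"])
c=viewer.read_camera("scene");cv2.imwrite("pics/s1.png",cv2.resize(c["image"][60:270,100:380],(800,600)))
E
```

```text
time: 1.1
eef_pos: [0.4624, -0.2609, 0.2184]
tcp_rot: [[0.999, -0.04, -0.0], [-0.04, -0.999, 0.0], [-0.0, -0.0, -1.0]]
contact_force: [-0.6, 0.1, -0.1]
grip_width: 0.999
finger_force: 0.0
time: 1.9
eef_pos: [0.4603, -0.2625, 0.0526]
tcp_rot: [[0.999, -0.04, -0.002], [-0.04, -0.999, 0.001], [-0.002, -0.001, -1.0]]
contact_force: [-0.4, -1.3, -0.0]
grip_width: 0.999
finger_force: 0.0
[ 0.46026193 -0.2624874   0.05259358] [ 0.99919122 -0.04016232 -0.00197163] [-0.40036211 -1.277149   -0.0103312 ]
```

View pics/s1.png

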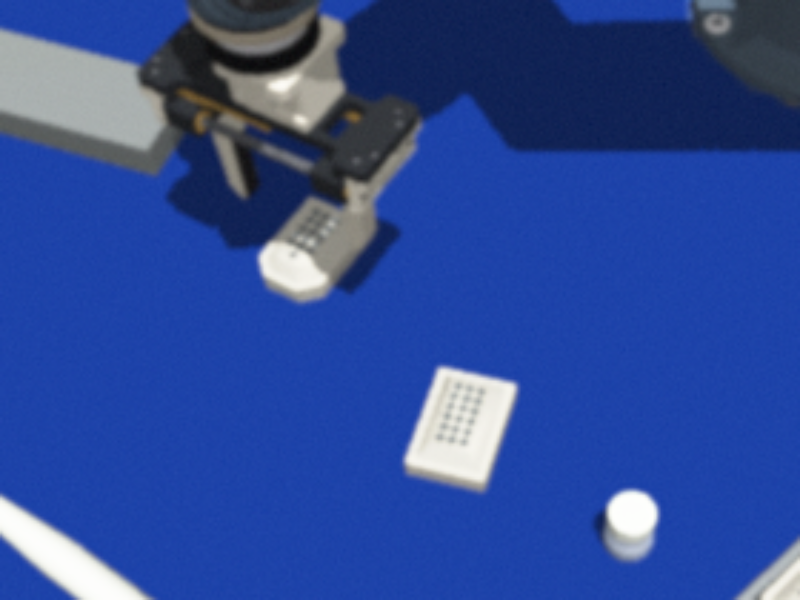

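The fingers straddle the tray (crop px ~(315,245)), with clearance from the grey box. Descend and grip.

```bash
python3 -m inch '1 0 0 -12 0; 1 0 0 -28 0; 1 0 0 -40 0; 1 0 0 -46 0; 1 0 0 -48 0; 1 0 0 -48 0; 0.6 0 0 -48 0;0.4 0 0 -48 0;0.2 0 0 -48 0;0 0 0 -48 0' 20;  python3 -m inch '0 0 0 0 0;0 0 0 0 0;0 0 0 0 0;0 0 0 0 0' 20
```

```text
time: 2.95
eef_pos: [0.4609, -0.263, 0.0058]
tcp_rot: [[0.999, -0.04, 0.0], [-0.04, -0.999, -0.0], [0.0, 0.0, -1.0]]
contact_force: [-0.0, 0.4, -1.1]
grip_width: 0.708
finger_force: 0.0
time: 3.35
eef_pos: [0.4609, -0.2629, 0.0057]
tcp_rot: [[0.999, -0.04, 0.0], [-0.04, -0.999, -0.0], [0.0, 0.0, -1.0]]
contact_force: [-0.7, 0.2, 2.3]
grip_width: 0.624
finger_force: 20.0
```

```bash
python3 -m inch '0 0 0 5 0; 0 0 0 15 0; 0 0 0 35 0; 0 0 0 60 0; 0 0 0 85 0; 0 0 0 105 0;0 0 0 115 0; 0 0 0 120 0;0 0 0 120 0';  python3 -m inch '0 3 14 0 -0.01; 0 9 42 0 -0.03; 0 17 80 0 -0.05; 0 26 120 0 -0.08; 0 35 162 0 -0.11; 0 44 204 0 -0.14; 0 53 246 0 -0.17; 0 62 288 0 -0.2;0 71 330 0 -0.225;0 79 368 0 -0.25'; python3 -m inch '0 8 36 0 -0.022; 0 14 66 0 -0.04; 0 18 84 0 -0.05; 0 20 94 0 -0.054;0 20 94 0 -0.054;0 20 94 0 -0.054'; python3 - <<'E'
from cell import viewer,sense
import cv2,numpy as np
from h import *
s=sense();print(s["eef_pos"],s["tcp_rot"][:,0],s["contact_force"])
for n in("scene","top"):
    c=viewer.read_camera(n);np.savez(n+"2.npz",**c)
a=np.load("scene2.npz")["image"][100:340,280:540];b=np.load("top2.npz")["image"][120:360,100:360]
cv2.imwrite("pics/s2.png",cv2.resize(np.hstack([a,b]),(800,370)))
E
```

```text
time: 4.25
eef_pos: [0.4609, -0.2629, 0.1258]
tcp_rot: [[0.999, -0.04, 0.0], [-0.04, -0.999, -0.0], [0.0, 0.0, -1.0]]
contact_force: [-0.2, -0.6, -1.6]
grip_width: 0.623
finger_force: 20.0
time: 5.25
eef_pos: [0.5395, 0.1071, 0.1245]
tcp_rot: [[0.958, -0.287, -0.002], [-0.287, -0.958, -0.0], [-0.002, 0.001, -1.0]]
contact_force: [1.2, -0.0, -1.0]
grip_width: 0.624
finger_force: 20.0
time: 5.85
eef_pos: [0.5595, 0.1984, 0.1251]
tcp_rot: [[0.941, -0.337, -0.001], [-0.337, -0.941, -0.0], [-0.001, 0.001, -1.0]]
contact_force: [0.4, 0.3, -0.3]
grip_width: 0.621
finger_force: 20.0
[0.55950904 0.1983552  0.12510621] [ 9.41352931e-01 -3.37422680e-01 -7.70667743e-04] [ 0.38411144  0.2673175  -0.30103063]
```

View pics/s2.png

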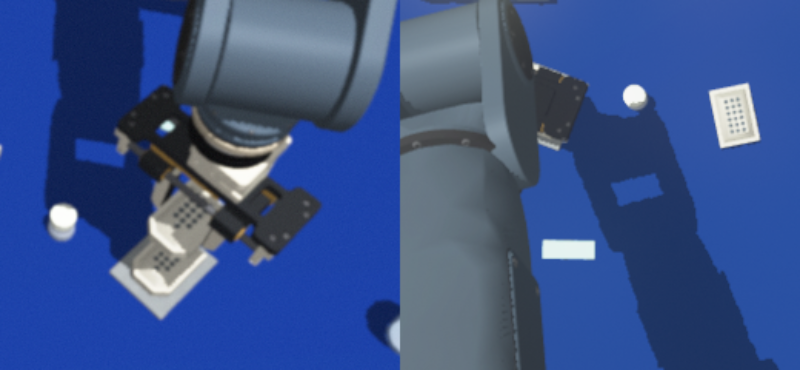

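The scene view shows the held tray level above the base, with its cut corners (crop px ~(160,240)) on the same side as the base's (~(150,285)). Next: descend to just above the ledge.

```bash
python3 -m inch '0 0 1 -10 0; 0 0 1 -30 0; 0 0 1 -50 0; 0 0 1 -65 0; 0 0 1 -75 0; 0 0 1 -81 0;0 0 1 -85 0; 0 0 1 -85 0'; python3 -m inch '0 0 0 -2 0; 0 0 0 -4 0; 0 0 0 -6 0; 0 0 0 -7 0; 0 0 0 -8 0;0 0 0 -8 0'; python3 - <<'E'
from cell import viewer,sense
import cv2
print(sense()["contact_force"])
c=viewer.read_camera("scene")
cv2.imwrite("pics/s3.png",cv2.resize(c["image"][190:330,300:480],(720,560)))
E
```

```text
time: 6.75
eef_pos: [0.5599, 0.2001, 0.0405]
tcp_rot: [[0.941, -0.337, 0.0], [-0.337, -0.941, -0.0], [0.0, 0.0, -1.0]]
contact_force: [-0.1, -0.2, -0.1]
grip_width: 0.623
finger_force: 20.0
time: 7.35
eef_pos: [0.5598, 0.2001, 0.0325]
tcp_rot: [[0.941, -0.337, -0.0], [-0.337, -0.941, -0.0], [-0.0, 0.0, -1.0]]
contact_force: [-0.8, -0.3, -0.5]
grip_width: 0.624
finger_force: 20.0
[-0.75493876 -0.2885026  -0.54265393]
```

View pics/s3.png

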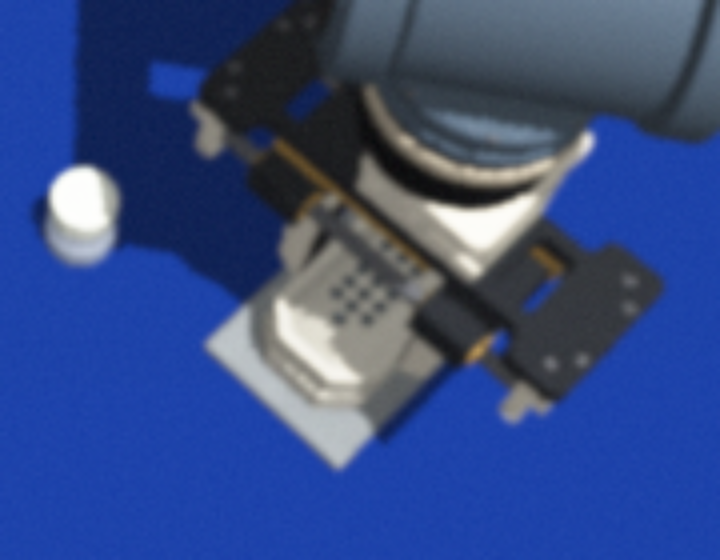

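The held tray is over the base tray, cut end aligned (crop px ~(315,395)), with no contact force yet and about 6 mm to go.

```bash
python3 -m inch '0 0 0 -1 0; 0 0 0 -2 0; 0 0 0 -3 0; 0 0 0 -4 0; 0 0 0 -4 0';python3 -m inch '0 0 0 -0.5 0; 0 0 0 -1 0; 0 0 0 -1.5 0;0 0 0 -1.5 0'
```

```text
time: 7.9
eef_pos: [0.5598, 0.2001, 0.0285]
tcp_rot: [[0.941, -0.337, -0.0], [-0.337, -0.941, -0.0], [-0.0, 0.0, -1.0]]
contact_force: [-0.2, -1.3, -0.9]
grip_width: 0.624
finger_force: 20.0
time: 8.3
eef_pos: [0.5598, 0.2001, 0.027]
tcp_rot: [[0.941, -0.337, -0.0], [-0.337, -0.941, -0.0], [-0.0, 0.0, -1.0]]
contact_force: [-0.3, -0.4, 0.0]
grip_width: 0.621
finger_force: 20.0
```

```bash
python3 -m inch '0 0 0 -0.3 0; 0 0 0 -0.6 0; 0 0 0 -0.6 0;0 0 0 -0.6 0'
```

```text
time: 8.7
eef_pos: [0.56, 0.2001, 0.0267]
tcp_rot: [[0.941, -0.337, 0.0], [-0.337, -0.941, 0.0], [0.0, -0.0, -1.0]]
contact_force: [-1.0, -0.4, 2.1]
grip_width: 0.623
finger_force: 20.0
```

Contact came at exactly the expected height (26.7 mm). Release and retreat.

```bash
python3 -m inch '0.3 0 0 0 0; 0.4 0 0 0 0; 0.6 0 0 0 0;0.8 0 0 0 0;1 0 0 0 0;1 0 0 0 0;1 0 0 0 0'; python3 -m inch '1 0 0 5 0; 1 0 0 20 0; 1 0 0 45 0;1 0 0 80 0;1 0 0 115 0;1 0 0 150 0;1 0 0 175 0;1 0 0 185 0;1 0 0 190 0'; python3 -m inch '1 -5 -20 0 0; 1 -15 -60 0 0; 1 -25 -105 0 0;1 -35 -150 0 0;1 -45 -195 0 0;1 -50 -240 0 0;1 -50 -280 0 0;1 -50 -310 0 0;1 -50 -320 0 0;1 -50 -320 0 0'; python3 - <<'E'
from cell import viewer
import cv2,numpy as np
from h import *
for n,s,q in(("scene",(387,296),(261,227)),("top",(178,195),(317,212))):
    c=viewer.read_camera(n);P=cloud(c);m=region(c,s);p=P[m];z=p[:,2]*1e3
    print(n,m.sum(),"plate",rect(p[(z>3)&(z<9)][:,:2]) if ((z>3)&(z<9)).sum()>9 else 0,"upper",rect(p[(z>30)&(z<70)][:,:2]),"zpct",np.percentile(z,[50,90,99]))
    g=z>43
    if g.sum()>20:
        A=np.c_[p[g][:,:2]-p[g][:,:2].mean(0),np.ones(g.sum())];k=np.linalg.lstsq(A,z[g]/1e3,rcond=None)[0];print("top plane tilt deg",np.degrees(k[:2]),"z",k[2])
    x,y=(387,260) if n=="scene" else (194,189)
    cv2.imwrite(f"pics/f_{n}.png",cv2.resize(c["image"][y-60:y+80,x-90:x+90],(540,420)))
a,b=[cv2.imread(f"pics/f_{n}.png") for n in("scene","top")]
cv2.imwrite("pics/f.png",cv2.resize(np.hstack([a,b]),(800,311)))
E
```

```text
time: 9.4
eef_pos: [0.5598, 0.2001, 0.0265]
tcp_rot: [[0.941, -0.337, -0.0], [-0.337, -0.941, 0.0], [-0.0, 0.0, -1.0]]
contact_force: [0.2, -0.6, -1.1]
grip_width: 0.996
finger_force: 0.0
time: 10.3
eef_pos: [0.5599, 0.2001, 0.2178]
tcp_rot: [[0.941, -0.337, 0.001], [-0.337, -0.941, 0.0], [0.001, -0.001, -1.0]]
contact_force: [-0.3, 0.4, -0.9]
grip_width: 1.0
finger_force: 0.0
time: 11.3
eef_pos: [0.5094, -0.1204, 0.2157]
tcp_rot: [[0.941, -0.339, -0.002], [-0.339, -0.941, 0.001], [-0.002, -0.0, -1.0]]
contact_force: [0.7, -0.3, 0.0]
grip_width: 1.001
finger_force: 0.0
scene 2502 plate [556.6 199.2 117.8  84.1 -19.9] upper [559.4 199.1  86.1  58.1 -19.5] zpct [34.38794796 47.3002222  49.67242666]
top plane tilt deg [-0.68509691  0.13529452] z 0.04689335926700349
top 1803 plate [560.9 199.5 110.9  85.4 -19.8] upper [559.7 201.4  83.7  59.2 -19.6] zpct [34.91427773 47.77951154 50.32026031]
top plane tilt deg [0.79390366 1.09344273] z 0.04713956376864474
```

View pics/f.png

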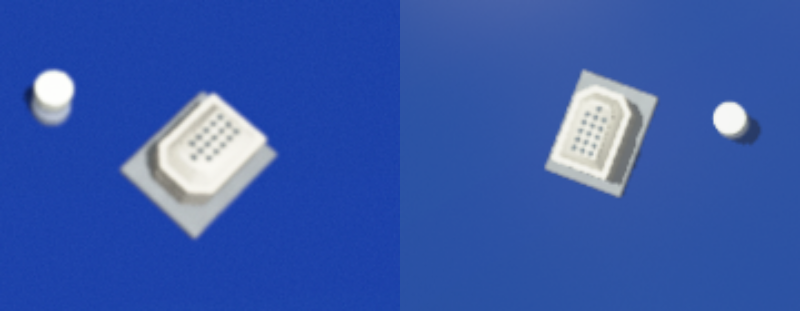

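The tray is stacked with cut corners over cut corners. Its top is at 47 mm, as expected, level within the noise and centred to about 1 mm. Handing in.

```bash
python3 -c "
from cell import job
print(job.job_done())"
```

```text
the job is handed in; nothing more can be done
None
```

The loose cut-corner tray is stacked on the clipped one, cut corners aligned, fully down and level within measurement noise; I did not touch the square tray, and I handed the job in at about 11.5 s.

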